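# Return the slip box through the sprung gate of the bench dock

## Task

Return the box of test slips to the dock: set it flat on the bench in front of the dock's mouth, a short end leading, and slide it along the bench through the sprung two-leaf gate (not in from above) until it bears on the sprung buffer hidden under the hood. The buffer may be set anywhere along the hood, so go by feel: lean on it with about 10 N for half a second, never pressing the box against any part of the dock with more than 20 N, then take the hand away so that both gate leaves swing shut behind the box. Leave the other things on the bench where they are.

Things in the scene. Friction and masses are not known exactly. Their poses are not given: they have to be found in the camera images.
- slip_box_center (a point): Centre of the loose yellow lidded plastic box of test slips (half-way up). The box is 46 mm (its own x) by 64 mm (its own y) by 28 mm high, 0.1 to 0.2 kg, and stands flat on the bench, lid up. Its own y is the long axis. Either short end may lead.
- slip_box: The same box; this origin is in its underside, 1 mm in its own -x from the centre. x, y as above, z up.
- dock: Fixed grey sheet-metal dock; the bench is its floor (no step). Origin on the bench under the middle of the gate line; own +x leads into the dock, y across the lane to the left, z up. Behind the gate (dock x 3 mm) a bay 82 mm wide lets the leaves swing; from dock x 42 mm the lane is 62 mm wide, walls 36 high, open above as far as the hood. A box pushed home ends with its rear end 46 to 86 mm past the gate line, clear of the shutting leaves.
- dock_mouth (a point): Middle of the dock's mouth on the bench, 37 mm in front of the gate line (dock x -37 mm). From here two flared guides 26 mm high narrow the way from 76 mm to 52 mm wide at the gate posts (36 high). The bench in front of the mouth is clear.
- dock_hood (a point): Middle of the hood's front edge, on its top, 104 mm past the gate line. The hood (39 mm high, 36 inside) covers the dock from there to dock x 192 mm. Under it hides a buffer plate, 50 mm wide, 4 to 28 high, its free face somewhere from dock x 110 to 150 mm, different each time and not announced. It gives 1 mm for each 2 N, at most 14 mm, and springs back.
- leaf_left (a joint): Left (+y) gate leaf: upright aluminium plate 36.5 mm wide, from 4.5 to 32.5 mm high, 3 thick, hinged on a vertical pin at dock x 3, y +38 mm. 0 rad = shut across the lane, grows to 1.6 as it swings inward (towards dock +x); it cannot swing outward. Its spring always closes it, pressing on a box with 1 to 2 N.
- leaf_right (a joint): Right (-y) gate leaf, mirror image of the left: pin at dock x 3, y -38 mm. 0 rad = shut, up to 1.6 swung inward; sprung shut.
- ref_block: Bystander: bright round steel block, 64 mm across, 13 high, origin in its underside. Leave alone.
- specimen: Bystander: brown round resin puck, 30 mm across, 19 high, origin in its underside. Leave alone.
- loupe: Bystander: black stepped eye loupe, 40 mm across, 34 high, origin in its underside. Leave alone.

How it is judged:
By the outcome, as a careful person would: the job done as asked, in the order asked, and still so for the second after the job is handed in, with the robot touching nothing.
It also fails if it takes over 62 s, if anything falls off the work surface, if the arm or the gripper's body presses on something with over 40 N, if the wrist force passes 120 N, or if a joint passes its speed limit or range.

## Robot

A 6-joint arm with a two-finger parallel gripper is mounted at the origin on a cart in front of the work surface, level with it; the furniture and walls round the work are solid. World frame = base frame: x ahead of the robot, y to its left, z up, the work surface at z = 0. Lengths are in m, angles in rad, forces in N, time in s.
With the tool pointing down it reaches from about 0.375 to 0.975 m from the base axis. Payload 3.8 kg.
Tool frame: the origin (TCP) lies at the very end of the fingers, on their centre line; the grasp point (between the pads) lies 19 mm behind it; z points along the fingers, y is the line along which they close (so a half turn about z gives the same grasp; the last joint's range is limited). The gripper opens to 85 mm and grips with 20 to 120 N. Pads are 22 mm wide; open, the fingers measure 114 mm over their backs; the gripper's body (76 mm by 85 mm) begins 54 mm behind the grasp point. The pads swing forward as they close: fully open they stand 13 mm farther back than shut.
Start: joints at [1.174, 0.264, 1.604, -0, 1.274, -0.037], TCP at [0.238, 0.632, 0.231] pointing down, gripper open.
Joint ranges: [-2.63, 2.63], [-0.94, 2.18], [0.31, 2.57], [-1.31, 4.45], [0, 2.66], [-2.55, 2.55]. Speed limits (rad/s): [2.57, 2.57, 3.14, 3.14, 3.14, 3.14].

## Interface

Orientations are given as a rotation vector (axis times angle).
In Python, from workcell import read_state, read_camera, calibration, finish_job gives the robot as it stands.
- The arm moves only by the tool step_arm, never from a script. Its argument "commands" is a list of rows, each an object of numbers: "fingers": the gripper's target within -1 to 1 (shut at 1, half-way at 0, fully open at -1); "dx", "dy", "dz": the shift along the tool's x, y, z in m; "roll": the turn about the tool's z in degrees. In form: [{"fingers": .., "dx": .., "dy": .., "dz": .., "roll": ..}, ...]. A call has 1 to 8 rows; each row is the pose to reach, as a shift and turn from the pose commanded when the call began, along the tool's axes at that moment; what a row does not reach only later rows make up. A row lasts 1/8 s, in which the tool goes at most 62.5 mm and 10.7 degrees, less where a joint would pass 70% of its speed; a pose out of reach is approached as far as the arm can. A call with a gripper value outside its range is refused whole. The fingers move at their own pace and stop on an object; "squeeze" is the grip in N (left out, the last holds). Time passes only in rows, so rows that repeat a pose let the fingers close. It gives the time, the measured TCP pose, the force, the opening and the grip force at its end, in the units of the state.
- read_state(): the state, without advancing time (a new reading comes with each control period).
- read_camera(name): name is "side" or "top" or "wrist"; returns (picture, depth): 384x512x3 uint8, blue, green, red; 384x512 float32, m along the optical axis (not along the pixel's ray), 0 where there is no reading.
- calibration(name): a dict with "intrinsics" (3x3 intrinsics, pixels), "k1" (the pictures are not rectified: a ray, as slopes to the right and down, at radius r is drawn at 1 + k1 r^2 times it, then the intrinsics apply), "world_to_cam" (4x4, takes a point from world to camera coordinates). Camera axes: x right, y up, looking along -z (the intrinsics and any distortion apply to the point x, -y, -z); pixel columns grow to the right and rows downward; lengths in m; the calibration is good to about 2 mm. A picture is of the moment at which its call begins: read the wrist's pose just before it. calibration takes no time and is no camera call; for the wrist camera it gives the pose at the moment of the call.
- finish_job(): hands the job in; it is judged then, once.
The state is a dict: "time": time; "q": joint angles; "joint_vel": joint speeds; "joint_torque": joint torques, N m; "tool_pos": TCP position; "tcp_rot": TCP orientation; "wrist_force": force on the tool from outside, world axes, zero at the start; "torque": the same for the moment, N m; "width": opening from 0.0 (shut) to 1.0 (fully open); "grip_force": force on a finger pad.
Only numpy, scipy, OpenCV 4.12 (cv2) and the standard library are available. Lean on these libraries where they do the work, as an engineer would, in place of code of your own. Each camera call takes 0.05 s, during which the arm holds its last target. There are 200 camera calls.

## Working session

There is one attempt and no reset: what is moved stays moved. The work goes in short steps, Python scripts to look and compute and a tool call to move; the robot and the scene stay as the last step left them, time stands still between calls to the robot, and variables do not carry over. Pictures are saved under pics/ and viewed, at most 10 in all, crops included, and the job is handed in when it is done.

Besides the shell and the picture viewer there is one more tool, called after "Emit:" by a JSON object that holds its "fn" and its "kwargs". step_arm: Moves the arm, as the interface text tells. Its arguments: {"type":"object","properties":{"commands":{"type":"array","items":{"type":"object","properties":{"fingers":{"type":"number"},"dx":{"type":"number"},"dy":{"type":"number"},"dz":{"type":"number"},"roll":{"type":"number"}}}},"squeeze":{"type":"number"}},"required":["commands"]}

```bash
mkdir -p pics
cat > h.py <<'E'
import numpy as np, cv2
from workcell import read_state, read_camera, calibration, finish_job
def ray(c,u,v):
    K=c["intrinsics"];K=np.array(K);W=np.array(c["world_to_cam"]);k=c["k1"]
    p=cv2.undistortPoints(np.array([[[u,v]]],float),K,np.array([k,0,0,0,0.]))[0,0]
    R=W[:3,:3];o=-R.T@W[:3,3];d=R.T@np.array([p[0],-p[1],-1.]);return o,d
def onz(c,u,v,z):
    o,d=ray(c,u,v);return o+d*(z-o[2])/d[2]
E
python3 - <<'E'
from h import *
s=read_state();print({k:np.round(v,3) for k,v in s.items()})
ims=[]
for n in("top","side","wrist"):
    c=calibration(n);im,d=read_camera(n);np.savez(f"{n}0.npz",im=im,d=d,**{k:np.array(v) for k,v in c.items()})
    cv2.imwrite(f"pics/{n}0.png",im);print(n,np.array(c["intrinsics"]).tolist(),c["k1"],np.round(c["world_to_cam"],3).tolist())
    ims.append(im)
cv2.imwrite("pics/ts0.png",cv2.resize(np.hstack(ims[:2]),(800,300)))
E
```

```text
{'time': np.float64(0.0), 'q': array([ 1.174,  0.265,  1.605,  0.   ,  1.274, -0.037]), 'joint_vel': array([ 0.   , -0.   , -0.   ,  0.   ,  0.001,  0.   ]), 'joint_torque': array([-1.0000e-03, -5.1512e+01, -3.6730e+01, -0.0000e+00,  1.3000e-02,
        0.0000e+00]), 'tool_pos': array([0.237, 0.631, 0.23 ]), 'tcp_rot': array([-5.62e-01, -3.09e+00,  3.00e-03]), 'wrist_force': array([-0.734,  0.206,  0.396]), 'torque': array([ 0.016,  0.003, -0.04 ]), 'grip_force': np.float64(0.0), 'width': np.float64(1.001)}
top [[372.0329997509489, 0.0, 255.00989617444785], [0.0, 372.0329997509489, 192.31406073989413], [0.0, 0.0, 1.0]] -0.0641386480089475 [[-0.006, -1.0, 0.015, -0.066], [0.989, -0.004, 0.151, -0.632], [-0.151, 0.015, 0.988, -0.803], [0.0, 0.0, 0.0, 1.0]]
side [[425.20453670858615, 0.0, 251.70823481972255], [0.0, 425.20453670858615, 198.0185641590412], [0.0, 0.0, 1.0]] 0.003250594947549825 [[-0.901, -0.434, 0.016, 0.531], [0.243, -0.474, 0.846, -0.229], [-0.359, 0.767, 0.532, -0.625], [0.0, 0.0, 0.0, 1.0]]
wrist [[333.75892428624627, 0.0, 261.0500584182113], [0.0, 333.75892428624627, 192.24647087447642], [0.0, 0.0, 1.0]] -0.01938123692102965 [[0.352, 0.936, -0.002, -0.674], [-0.888, 0.333, -0.317, 0.042], [-0.296, 0.113, 0.948, -0.381], [0.0, 0.0, 0.0, 1.0]]
```

View pics/top0.png

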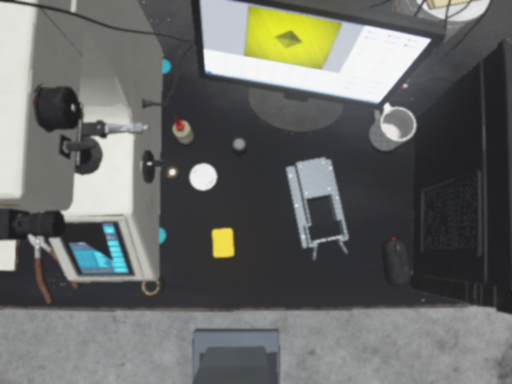

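View pics/side0.png

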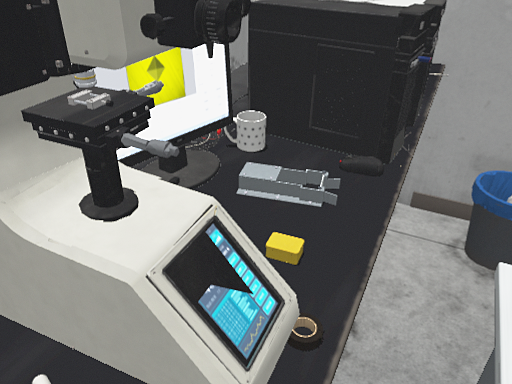

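Top view: yellow box at about (223,243), dock with its hood at (315,178) and mouth toward the robot at about (330,248). The side view shows the same, with the box at (285,248) and the dock mouth at (335,190). The arm is out of view.

Run:
```python
from h import *
f=np.load("top0.npz");c={k:f[k] for k in("intrinsics","k1","world_to_cam")};c["k1"]=float(c["k1"]);im=f["im"]
m=cv2.inRange(cv2.cvtColor(im,cv2.COLOR_BGR2HSV),(20,120,80),(35,255,255));m[:200]=0
ct=max(cv2.findContours(m,0,1)[0],key=cv2.contourArea)
P=np.array([onz(c,*p[0],.028)[:2]*1000 for p in ct],np.float32);print("box",cv2.minAreaRect(P))
cr=im[140:270,270:370];cv2.imwrite("pics/dock_top.png",cv2.resize(cr,(460,598),interpolation=cv2.INTER_CUBIC))
for u,v in((301,248),(347,239)):print(u,v,onz(c,u,v,.036))
for u,v in((293,166),(328,157),(303,197),(339,191)):print(u,v,onz(c,u,v,.039))
```

```text
box ((519.0718994140625, 5.039146423339844), (69.81595611572266, 52.0569953918457), 3.7270312309265137)
301 248 [ 0.50482327 -0.17388144  0.036     ]
347 239 [ 0.52427828 -0.2805121   0.036     ]
293 166 [ 0.69517793 -0.15928172  0.039     ]
328 157 [ 0.71679361 -0.24271883  0.039     ]
303 197 [ 0.62172155 -0.18088726  0.039     ]
339 191 [ 0.63545168 -0.2655322   0.039     ]
```

View pics/dock_top.png

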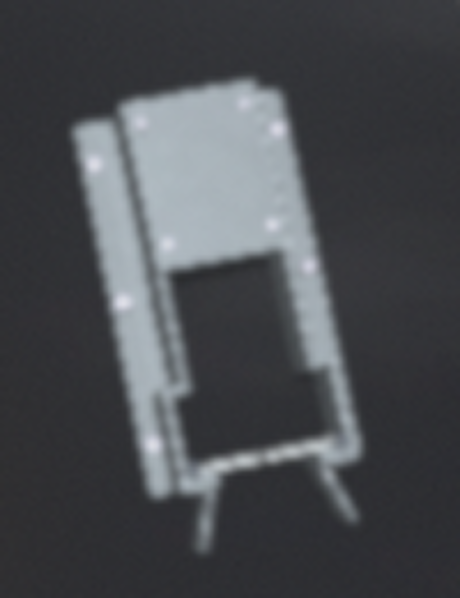

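Dock crop: leaf line runs (205,468)–(330,447), hood front edge (165,272)–(285,250), guide tips about (203,550) and (352,520). The lane is empty.

Run:
```python
from h import *
f=np.load("top0.npz");c={k:f[k] for k in("intrinsics","k1","world_to_cam")};c["k1"]=float(c["k1"])
g=lambda x,y,z:onz(c,270+x/4.6-.4,140+y/4.6-.4,z)
L,R=g(205,468,.0325),g(330,447,.0325);h1,h2=g(165,272,.039),g(285,250,.039);t1,t2=g(203,550,.026),g(352,520,.026)
for n,a,b in(("gate",L,R),("hood",h1,h2),("mouth",t1,t2)):print(n,(a+b)/2,np.linalg.norm(a-b),np.degrees(np.arctan2(*(a-b)[1::-1])))
d=(h1+h2-t1-t2)/2;print(np.degrees(np.arctan2(d[1],d[0])),np.linalg.norm(d[:2]))
```

```text
gate [ 0.5246597  -0.23674398  0.0325    ] 0.06413403830219287 98.8584198155284
hood [ 0.62311898 -0.21714984  0.039     ] 0.06222114829308792 100.11859282227833
mouth [ 0.48613825 -0.24196417  0.026     ] 0.0770689148332379 100.50483616130498
10.26789493803704 0.13921016362402525
```

Emit:
{"fn": "step_arm", "kwargs": {"commands": [{"dx": -0.035, "dy": -0.05, "roll": -2, "fingers": -1}, {"dx": -0.07, "dy": -0.1, "roll": -4, "fingers": -1}, {"dx": -0.105, "dy": -0.15, "roll": -6, "fingers": -1}, {"dx": -0.14, "dy": -0.2, "roll": -9, "fingers": -1}, {"dx": -0.175, "dy": -0.25, "roll": -12, "fingers": -1}, {"dx": -0.21, "dy": -0.3, "roll": -15, "fingers": -1}, {"dx": -0.245, "dy": -0.35, "roll": -18, "fingers": -1}, {"dx": -0.28, "dy": -0.4, "roll": -20, "fingers": -1}], "squeeze": 30}}

```text
invalid input
```

Emit:
{"fn": "step_arm", "kwargs": {"commands": [{"dx": -0.035, "dy": -0.05, "dz": 0, "roll": -2, "fingers": -1}, {"dx": -0.07, "dy": -0.1, "dz": 0, "roll": -4, "fingers": -1}, {"dx": -0.105, "dy": -0.15, "dz": 0, "roll": -6, "fingers": -1}, {"dx": -0.14, "dy": -0.2, "dz": 0, "roll": -9, "fingers": -1}, {"dx": -0.175, "dy": -0.25, "dz": 0, "roll": -12, "fingers": -1}, {"dx": -0.21, "dy": -0.3, "dz": 0, "roll": -15, "fingers": -1}, {"dx": -0.245, "dy": -0.35, "dz": 0, "roll": -18, "fingers": -1}, {"dx": -0.28, "dy": -0.4, "dz": 0, "roll": -20, "fingers": -1}], "squeeze": 30}}

```text
time: 1.15
tool_pos: [0.3589, 0.157, 0.2313]
tcp_rot: [0.014, 3.141, 0.0]
wrist_force: [1.0, 0.3, 0.2]
width: 1.001
grip_force: 0.0
```

Emit:
{"fn": "step_arm", "kwargs": {"commands": [{"dx": 0, "dy": -0.05, "dz": 0, "roll": -1, "fingers": -1}, {"dx": 0, "dy": -0.1, "dz": 0, "roll": -2, "fingers": -1}, {"dx": -0.04, "dy": -0.14, "dz": 0, "roll": -3, "fingers": -1}, {"dx": -0.08, "dy": -0.152, "dz": 0, "roll": -4, "fingers": -1}, {"dx": -0.12, "dy": -0.152, "dz": 0, "roll": -4, "fingers": -1}, {"dx": -0.16, "dy": -0.152, "dz": 0.02, "roll": -4, "fingers": -1}, {"dx": -0.16, "dy": -0.152, "dz": 0.05, "roll": -4, "fingers": -1}, {"dx": -0.16, "dy": -0.152, "dz": 0.05, "roll": -4, "fingers": -1}]}}

```text
time: 2.15
tool_pos: [0.5148, 0.0051, 0.178]
tcp_rot: [0.092, -3.133, -0.001]
wrist_force: [-1.1, 0.5, 0.3]
width: 1.001
grip_force: 0.0
```

```bash
cat >> h.py <<'E'
from scipy.spatial.transform import Rotation as Ro
def tool():
    s=read_state();R=Ro.from_rotvec(s["tcp_rot"]).as_matrix();return np.array(s["tool_pos"]),R,s
def delta(p,yaw):
    t,R,s=tool();d=R.T@(np.array(p)-t);cy=np.degrees(np.arctan2(R[1,0],R[0,0]))
    print("tool",np.round(t,4),"yaw",round(cy,2),"d",np.round(d,4),"roll",round(-((yaw-cy+180)%360-180),2))
def box(cam="wrist",z=.028):
    c=calibration(cam);im,d=read_camera(cam)
    m=cv2.inRange(cv2.cvtColor(im,cv2.COLOR_BGR2HSV),(20,120,80),(35,255,255))
    ct=max(cv2.findContours(m,0,1)[0],key=cv2.contourArea)
    P=np.array([onz(c,*p[0],z)[:2]*1000 for p in ct],np.float32);return c,im,d,ct,P
E
python3 - <<'E'
from h import *
c,im,d,ct,P=box();print(cv2.minAreaRect(P),cv2.boundingRect(ct));cv2.imwrite("pics/w1.png",im)
delta([.519,.005,.02],183.7)
E
```

```text
((516.72802734375, 2.412515640258789), (70.95869445800781, 50.10185241699219), 3.4815568923950195) (231, 139, 56, 76)
tool [0.5159 0.0051 0.1799] yaw -176.62 d [-0.0037 -0.0004  0.1599] roll -0.32
```

View pics/w1.png

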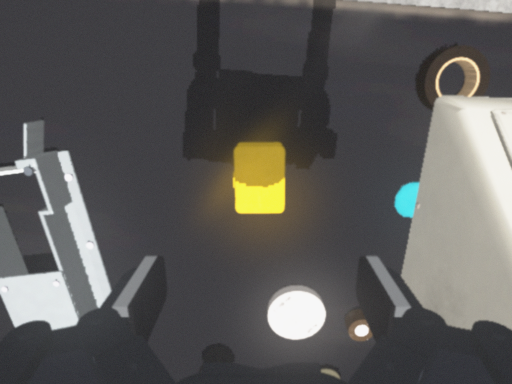

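Wrist view: box spans (231–287, 139–215) between the open fingers. The steel block at (297,312) and puck at (362,325) are clear of the grasp.

Emit:
{"fn": "step_arm", "kwargs": {"commands": [{"dx": -0.0035, "dy": -0.0025, "dz": 0.05, "roll": 0, "fingers": -1}, {"dx": -0.0035, "dy": -0.0025, "dz": 0.1, "roll": 0, "fingers": -1}, {"dx": -0.0035, "dy": -0.0025, "dz": 0.14, "roll": 0, "fingers": -1}, {"dx": -0.0035, "dy": -0.0025, "dz": 0.165, "roll": 0, "fingers": -1}, {"dx": -0.0035, "dy": -0.0025, "dz": 0.175, "roll": 0, "fingers": -1}, {"dx": -0.0035, "dy": -0.0025, "dz": 0.175, "roll": 0, "fingers": -1}]}}

```text
time: 2.95
tool_pos: [0.5214, 0.0028, 0.0071]
tcp_rot: [-0.093, 3.139, -0.0]
wrist_force: [0.5, 0.8, -0.0]
width: 1.001
grip_force: 0.0
```

Emit:
{"fn": "step_arm", "kwargs": {"commands": [{"dx": 0, "dy": 0, "dz": 0, "roll": 0, "fingers": 0.5}, {"dx": 0, "dy": 0, "dz": 0, "roll": 0, "fingers": 0.5}, {"dx": 0, "dy": 0, "dz": 0, "roll": 0, "fingers": 0.5}, {"dx": 0, "dy": 0, "dz": 0, "roll": 0, "fingers": 0.5}, {"dx": 0, "dy": 0, "dz": 0, "roll": 0, "fingers": 0.5}, {"dx": 0, "dy": 0, "dz": 0, "roll": 0, "fingers": 0.5}], "squeeze": 25}}

```text
time: 3.7
tool_pos: [0.5222, 0.0028, 0.0077]
tcp_rot: [-0.093, 3.138, -0.0]
wrist_force: [-1.1, -0.0, 6.8]
width: 0.536
grip_force: 27.3
```

Emit:
{"fn": "step_arm", "kwargs": {"commands": [{"dx": 0, "dy": 0, "dz": -0.03, "roll": 0, "fingers": 0.5}, {"dx": 0, "dy": 0, "dz": -0.08, "roll": 0, "fingers": 0.5}, {"dx": 0, "dy": -0.04, "dz": -0.12, "roll": -2, "fingers": 0.5}, {"dx": -0.02, "dy": -0.09, "dz": -0.15, "roll": -4, "fingers": 0.5}, {"dx": -0.04, "dy": -0.14, "dz": -0.15, "roll": -6, "fingers": 0.5}, {"dx": -0.06, "dy": -0.19, "dz": -0.15, "roll": -7, "fingers": 0.5}, {"dx": -0.064, "dy": -0.237, "dz": -0.15, "roll": -7, "fingers": 0.5}, {"dx": -0.064, "dy": -0.237, "dz": -0.15, "roll": -7, "fingers": 0.5}]}}

```text
time: 4.7
tool_pos: [0.5988, -0.2334, 0.1559]
tcp_rot: [0.278, -3.129, 0.001]
wrist_force: [0.8, 0.2, -2.3]
width: 0.531
grip_force: 26.6
```

Run:
```python
from h import *
t,R,s=tool();c=calibration("wrist");im,d=read_camera("wrist");cv2.imwrite("pics/w2.png",im)
np.savez("w2.npz",im=im,d=d,**{k:np.array(v) for k,v in c.items()});delta([.6,-.23,.16],190.3);print(s["width"],s["grip_force"])
```

```text
tool [ 0.5983 -0.2313  0.1556] yaw -169.77 d [-0.0019  0.001  -0.0044] roll -0.07
0.5314255122918456 26.586759388446808
```

View pics/w2.png

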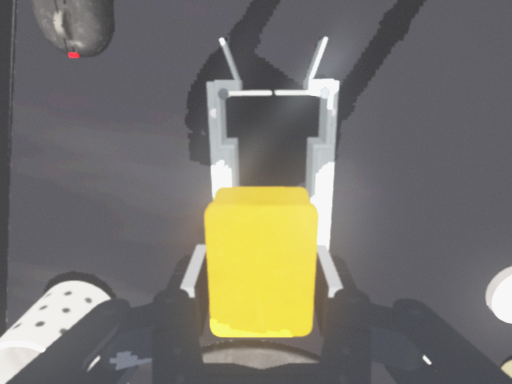

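Wrist view: leaf tops run along (229–322, 93) with the gap at (273,93). Guide tips are at (222,40) and (325,39), lane step corners at (239,140) and (307,140), and the box is held square in the fingers.

Run:
```python
from h import *
f=np.load("w2.npz");c={k:f[k] for k in("intrinsics","k1","world_to_cam")};c["k1"]=float(c["k1"])
g=lambda u,v,z:onz(c,u,v,z)
ga=g(273.5,93,.0325);print("gap",ga)
for n,a,b in(("leaf",g(322,93,.0325),g(229,93,.0325)),("tips",g(325,39,.026),g(222,40,.026)),("step",g(307,140,.036),g(239,140,.036))):
    # image right = world +y? report
    print(n,(a+b)/2,np.linalg.norm(a-b),np.degrees(np.arctan2(*(a-b)[1::-1])))
hsv=cv2.cvtColor(f["im"],cv2.COLOR_BGR2HSV);m=cv2.inRange(hsv,(20,120,80),(35,255,255))
ct=max(cv2.findContours(m,0,1)[0],key=cv2.contourArea)
t,R,s=tool()
top=t[2]-.0077+.028
P=np.array([R.T@(onz(c,*p[0],top)-t)*1000 for p in ct],np.float32)[:,:2];print("box in tool",cv2.minAreaRect(P))
```

```text
gap [ 0.52580685 -0.23723496  0.0325    ]
leaf [ 0.52550685 -0.23572372  0.0325    ] 0.07135175481018495 100.19818591893859
tips [ 0.48793434 -0.24425077  0.026     ] 0.07734685837678275 100.71021132454958
step [ 0.56083237 -0.23105843  0.036     ] 0.0537173212168957 100.19102866677969Traceback (most recent call last):
  File "<stdin>", line 12, in <module>
cv2.error: OpenCV(4.12.0) /io/opencv/modules/imgproc/src/convhull.cpp:143: error: (-215:Assertion failed) total >= 0 && (depth == CV_32F || depth == CV_32S) in function 'convexHull'
```

Emit:
{"fn": "step_arm", "kwargs": {"commands": [{"dx": 0.04, "dy": 0.004, "dz": 0, "roll": 0, "fingers": 0.5}, {"dx": 0.09, "dy": 0.008, "dz": 0, "roll": 0, "fingers": 0.5}, {"dx": 0.13, "dy": 0.008, "dz": 0.02, "roll": 0, "fingers": 0.5}, {"dx": 0.152, "dy": 0.008, "dz": 0.06, "roll": 0, "fingers": 0.5}, {"dx": 0.152, "dy": 0.008, "dz": 0.1, "roll": 0, "fingers": 0.5}, {"dx": 0.152, "dy": 0.008, "dz": 0.128, "roll": 0, "fingers": 0.5}, {"dx": 0.152, "dy": 0.008, "dz": 0.138, "roll": 0, "fingers": 0.5}, {"dx": 0.152, "dy": 0.008, "dz": 0.138, "roll": 0, "fingers": 0.5}]}}

```text
time: 5.75
tool_pos: [0.4475, -0.2486, 0.018]
tcp_rot: [0.286, -3.128, -0.001]
wrist_force: [0.3, -0.2, -0.7]
width: 0.532
grip_force: 26.5
```

Run:
```python
from h import *
delta([.4472,-.2508,.0077],190.3)
```

```text
tool [ 0.4475 -0.2486  0.018 ] yaw -169.56 d [ 0.0007 -0.0021  0.0103] roll 0.14
```

Emit:
{"fn": "step_arm", "kwargs": {"commands": [{"dx": 0, "dy": -0.002, "dz": 0.005, "roll": 0, "fingers": 0.5}, {"dx": 0, "dy": -0.002, "dz": 0.0095, "roll": 0, "fingers": 0.5}, {"dx": 0, "dy": -0.002, "dz": 0.0105, "roll": 0, "fingers": 0.5}, {"dx": 0, "dy": -0.002, "dz": 0.0105, "roll": 0, "fingers": 0.5}, {"dx": 0, "dy": -0.002, "dz": 0.0105, "roll": 0, "fingers": -0.6}, {"dx": 0, "dy": -0.002, "dz": 0.0105, "roll": 0, "fingers": -0.6}, {"dx": 0, "dy": -0.002, "dz": 0.0105, "roll": 0, "fingers": -0.6}]}}

```text
time: 6.62
tool_pos: [0.4484, -0.2516, 0.008]
tcp_rot: [-0.284, 3.128, -0.0]
wrist_force: [-0.0, -0.2, 0.2]
width: 0.796
grip_force: 0.0
```

Emit:
{"fn": "step_arm", "kwargs": {"commands": [{"dx": 0, "dy": 0, "dz": -0.04, "roll": 0, "fingers": -0.6}, {"dx": 0, "dy": 0, "dz": -0.09, "roll": 0, "fingers": -0.6}, {"dx": 0.03, "dy": 0, "dz": -0.1, "roll": 0, "fingers": 1}, {"dx": 0.053, "dy": 0, "dz": -0.1, "roll": 0, "fingers": 1}, {"dx": 0.053, "dy": 0, "dz": -0.1, "roll": 0, "fingers": 1}, {"dx": 0.053, "dy": 0, "dz": -0.1, "roll": 0, "fingers": 1}, {"dx": 0.053, "dy": 0, "dz": -0.1, "roll": 0, "fingers": 1}]}}

```text
time: 7.5
tool_pos: [0.3962, -0.2608, 0.1071]
tcp_rot: [0.284, -3.128, -0.001]
wrist_force: [-0.4, -0.7, 0.2]
width: 0.004
grip_force: 0.0
```

Run:
```python
from h import *
c,im,d,ct,P=box("top",.028);print("top",cv2.minAreaRect(P),len(ct))
cv2.imwrite("pics/t3.png",cv2.resize(im[140:290,240:400],(800,750))[:600])
delta([.4472,-.2508,.0077],190.3);print(read_state()["width"])
c,im,d,ct,P=box();print("wrist",cv2.minAreaRect(P),cv2.boundingRect(ct))
w=im;c,im,d,ct,P=box("side",.028)
cv2.imwrite("pics/ws3.png",np.hstack([cv2.resize(w,(400,300)),cv2.resize(im[130:280,220:420],(400,300))]))
```

```text
top ((1031.630615234375, -161.9896240234375), (235.12266540527344, 137.9027862548828), 78.93807220458984) 253
tool [ 0.3963 -0.2609  0.1072] yaw -169.6 d [-0.0519  0.0006  0.0995] roll 0.1
0.002318469827390919
wrist ((424.2444763183594, -256.7848205566406), (42.279964447021484, 48.47798538208008), 10.391260147094727) (228, 211, 66, 53)
```

View pics/ws3.png

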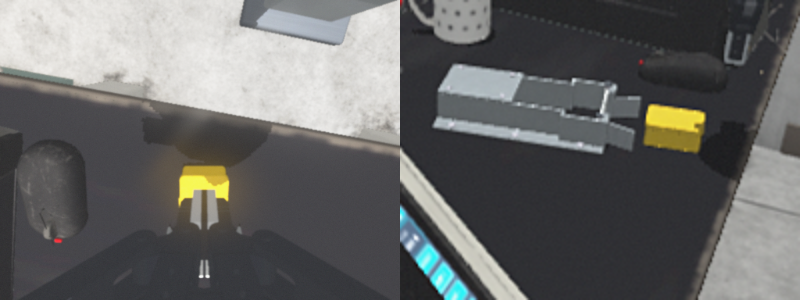

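Left half (wrist): shut fingers at about (203,195) stand just behind the box's rear end at (203,175). Right half (side): the box at (675,128) stands flat, in line with the mouth at (622,120).

Emit:
{"fn": "step_arm", "kwargs": {"commands": [{"dx": 0.008, "dy": 0.001, "dz": 0.01, "roll": 0, "fingers": 1}, {"dx": 0.008, "dy": 0.001, "dz": 0.05, "roll": 0, "fingers": 1}, {"dx": 0.008, "dy": 0.001, "dz": 0.08, "roll": 0, "fingers": 1}, {"dx": 0.008, "dy": 0.001, "dz": 0.095, "roll": 0, "fingers": 1}, {"dx": 0.008, "dy": 0.001, "dz": 0.095, "roll": 0, "fingers": 1}]}}

```text
time: 8.28
tool_pos: [0.3868, -0.2608, 0.0115]
tcp_rot: [0.284, -3.126, -0.003]
wrist_force: [0.5, 0.2, -0.2]
width: 0.001
grip_force: 0.0
```

Emit:
{"fn": "step_arm", "kwargs": {"commands": [{"dx": -0.005, "dy": 0, "dz": 0, "roll": 0, "fingers": 1}, {"dx": -0.01, "dy": 0, "dz": 0, "roll": 0, "fingers": 1}, {"dx": -0.015, "dy": 0, "dz": 0, "roll": 0, "fingers": 1}, {"dx": -0.02, "dy": 0, "dz": 0, "roll": 0, "fingers": 1}, {"dx": -0.025, "dy": 0, "dz": 0, "roll": 0, "fingers": 1}, {"dx": -0.03, "dy": 0, "dz": 0, "roll": 0, "fingers": 1}, {"dx": -0.035, "dy": 0, "dz": 0, "roll": 0, "fingers": 1}, {"dx": -0.04, "dy": 0, "dz": 0, "roll": 0, "fingers": 1}]}}

```text
time: 9.28
tool_pos: [0.4276, -0.2542, 0.0127]
tcp_rot: [0.284, -3.129, -0.0]
wrist_force: [-1.9, 0.0, 0.7]
width: 0.001
grip_force: 0.7
```

```bash
cat >> h.py <<'E'
def dock():
    t,R,s=tool();a=np.radians(10.3);A=np.array([[np.cos(a),np.sin(a)],[-np.sin(a),np.cos(a)]])
    print("dock xy",np.round(A@(t[:2]-[.523,-.237])*1000,1),"z",round(t[2]*1000,1),"F",np.round(A@np.array(s["wrist_force"])[:2],2),round(s["wrist_force"][2],2),"t",s["time"])
E
python3 - <<'E'
from h import *
dock();c=calibration("top");im,_=read_camera("top");im2,_=read_camera("side");dock()
cv2.imwrite("pics/t4.png",np.hstack([cv2.resize(im[140:280,260:400],(400,400)),cv2.resize(im2[130:280,240:390],(400,400))]))
E
```

```text
dock xy [-97.    0.2] z 12.7 F [-1.89  0.36] 0.68 t 9.275
dock xy [-96.4  -0.1] z 12.8 F [-0.15 -0.18] 0.14 t 9.375
```

View pics/t4.png

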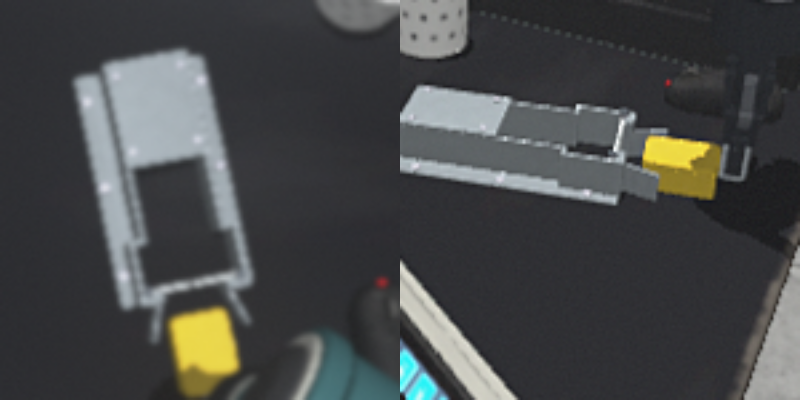

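Left: box (205,350) is centred between the guides and square to the gate. Right: the fingers are behind it and its nose is inside the mouth.

Emit:
{"fn": "step_arm", "kwargs": {"commands": [{"dx": -0.003, "dy": 0, "dz": 0, "roll": 0, "fingers": 1}, {"dx": -0.006, "dy": 0, "dz": 0, "roll": 0, "fingers": 1}, {"dx": -0.009, "dy": 0, "dz": 0, "roll": 0, "fingers": 1}, {"dx": -0.012, "dy": 0, "dz": 0, "roll": 0, "fingers": 1}, {"dx": -0.015, "dy": 0, "dz": 0, "roll": 0, "fingers": 1}, {"dx": -0.018, "dy": 0, "dz": 0, "roll": 0, "fingers": 1}, {"dx": -0.021, "dy": 0, "dz": 0, "roll": 0, "fingers": 1}, {"dx": -0.024, "dy": 0, "dz": 0, "roll": 0, "fingers": 1}]}}

```text
time: 10.38
tool_pos: [0.4506, -0.2499, 0.0127]
tcp_rot: [0.285, -3.127, -0.0]
wrist_force: [-7.5, -1.9, 5.1]
width: 0.0
grip_force: 3.7
```

Emit:
{"fn": "step_arm", "kwargs": {"commands": [{"dx": -0.003, "dy": 0, "dz": 0, "roll": 0, "fingers": 1}, {"dx": -0.006, "dy": 0, "dz": 0, "roll": 0, "fingers": 1}, {"dx": -0.009, "dy": 0, "dz": 0, "roll": 0, "fingers": 1}, {"dx": -0.012, "dy": 0, "dz": 0, "roll": 0, "fingers": 1}]}}

```text
time: 10.88
tool_pos: [0.4596, -0.2478, 0.0127]
tcp_rot: [0.286, -3.122, -0.002]
wrist_force: [-12.4, -1.7, 9.8]
width: 0.004
grip_force: 6.2
```

Run:
```python
from h import *
dock()
```

```text
dock xy [-64.3   0.8] z 12.7 F [-12.53   0.55] 9.83 t 10.875
```

Run:
```python
from h import *
im,_=read_camera("top");im2,_=read_camera("side");dock()
cv2.imwrite("pics/t5.png",np.hstack([cv2.resize(im[190:270,280:360],(400,400),interpolation=2),cv2.resize(im2[150:230,290:370],(400,400),interpolation=2)]))
```

```text
dock xy [-63.9   0.7] z 12.7 F [-10.54  -0.43] 7.49 t 10.975
```

View pics/t5.png

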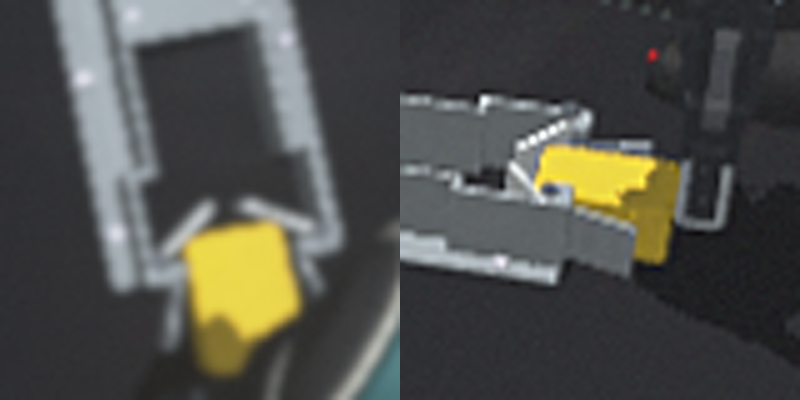

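Left: both leaves are part open, the left one more, with the box nose at (235,230) just through the posts and sitting slightly left. I'll ease off and measure the box's yaw and offset.

Emit:
{"fn": "step_arm", "kwargs": {"commands": [{"dx": 0.002, "dy": 0, "dz": 0, "roll": 0, "fingers": 1}, {"dx": 0.004, "dy": 0, "dz": 0, "roll": 0, "fingers": 1}, {"dx": 0.004, "dy": 0, "dz": 0, "roll": 0, "fingers": 1}]}}

```text
time: 11.35
tool_pos: [0.4585, -0.2486, 0.0127]
tcp_rot: [0.284, -3.128, -0.0]
wrist_force: [-4.0, -1.4, 1.6]
width: -0.001
grip_force: 1.7
```

Run:
```python
from h import *
dock()
a=np.radians(10.3);A=np.array([[np.cos(a),np.sin(a)],[-np.sin(a),np.cos(a)]])
for cam,lo in(("top",(200,280,270,360)),("side",(150,230,280,400))):
    c=calibration(cam);im,_=read_camera(cam)
    m=cv2.inRange(cv2.cvtColor(im,cv2.COLOR_BGR2HSV),(20,120,80),(35,255,255));k=np.zeros_like(m);k[lo[0]:lo[1],lo[2]:lo[3]]=1
    ct=max(cv2.findContours(m*k,0,1)[0],key=cv2.contourArea)
    D=np.array([A@(onz(c,*p[0],.028)[:2]-[.523,-.237])*1000 for p in ct])
    cv2.imwrite(f"pics/x_{cam}.png",im)
    if cam=="top":
        for x in range(-60,25,5):
            q=D[abs(D[:,0]-x)<3]
            if len(q):print(x,np.round([q[:,1].min(),q[:,1].max()],1))
        print("front",[ (y,round(D[abs(D[:,1]-y)<3,0].max(),1)) for y in(-18,-9,0,9,18) if (abs(D[:,1]-y)<3).any()])
    W=np.array(c["world_to_cam"]);print(cam,"campos",-W[:3,:3].T@W[:3,3])
dock()
w,_=read_camera("wrist");im=cv2.imread("pics/x_side.png")
cv2.imwrite("pics/t6.png",np.hstack([cv2.resize(w[150:340,150:360],(400,362)),cv2.resize(im[150:230,290:370],(362,362),interpolation=2)]))
```

```text
dock xy [-65.6   0.1] z 12.7 F [-4.2  -0.62] 1.57 t 11.35
-55 [ 7.7 20. ]
-50 [ 4.5 25.9]
-45 [-1.5 27.7]
-40 [-16.6  26.7]
-35 [-22.6  28.1]
-30 [-23.6  28.5]
-25 [-24.1  28.5]
-20 [-23.3  27.1]
-15 [-22.   26.1]
-10 [-22.5  25.2]
-5 [-22.1  24.2]
0 [-22.6  24.6]
5 [-21.3  24.1]
10 [-17.2  18.6]
front [(-18, np.float64(8.0)), (-9, np.float64(9.8)), (0, np.float64(11.5)), (9, np.float64(11.0)), (18, np.float64(9.6))]
top campos [ 0.50346909 -0.05653685  0.88952019]
side campos [0.31020256 0.60092505 0.5173129 ]
dock xy [-65.5   0.2] z 12.7 F [-4.93 -0.08] 1.06 t 11.45
```

View pics/t6.png

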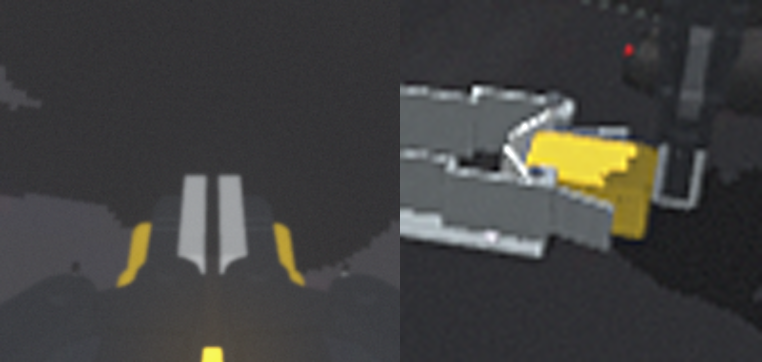

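Box is square and centred (front edge at dock x ≈ 10 mm, sides −21 and +24 mm). The load is mostly leaf springs acting close to their pins, so I'll continue slowly and watch the force.

Emit:
{"fn": "step_arm", "kwargs": {"commands": [{"dx": -0.002, "dy": 0, "dz": 0, "roll": 0, "fingers": 1}, {"dx": -0.004, "dy": 0, "dz": 0, "roll": 0, "fingers": 1}, {"dx": -0.005, "dy": 0, "dz": 0, "roll": 0, "fingers": 1}, {"dx": -0.006, "dy": 0, "dz": 0, "roll": 0, "fingers": 1}]}}

```text
time: 12.0
tool_pos: [0.4624, -0.2474, 0.0127]
tcp_rot: [0.285, -3.124, -0.002]
wrist_force: [-10.7, -2.7, 7.2]
width: 0.0
grip_force: 5.5
```

```bash
python3 -c "
from h import *
dock()"
```

```text
dock xy [-61.4   0.6] z 12.7 F [-11.    -0.75] 7.17 t 12.0
```

Emit:
{"fn": "step_arm", "kwargs": {"commands": [{"dx": -0.0015, "dy": 0, "dz": 0, "roll": 0, "fingers": 1}, {"dx": -0.003, "dy": 0, "dz": 0, "roll": 0, "fingers": 1}, {"dx": -0.0045, "dy": 0, "dz": 0, "roll": 0, "fingers": 1}, {"dx": -0.006, "dy": 0, "dz": 0, "roll": 0, "fingers": 1}]}}

```text
time: 12.5
tool_pos: [0.4686, -0.2463, 0.0127]
tcp_rot: [0.285, -3.124, -0.002]
wrist_force: [-9.6, -1.8, 6.5]
width: -0.001
grip_force: 4.9
```

Emit:
{"fn": "step_arm", "kwargs": {"commands": [{"dx": -0.0015, "dy": 0, "dz": 0, "roll": 0, "fingers": 1}, {"dx": -0.003, "dy": 0, "dz": 0, "roll": 0, "fingers": 1}, {"dx": -0.0045, "dy": 0, "dz": 0, "roll": 0, "fingers": 1}]}}

```text
time: 12.88
tool_pos: [0.4734, -0.2455, 0.0127]
tcp_rot: [0.285, -3.125, -0.001]
wrist_force: [-8.7, -1.8, 5.2]
width: 0.002
grip_force: 4.3
```

```bash
python3 -c "
from h import *
dock()"
```

```text
dock xy [-50.3   0.5] z 12.7 F [-8.9  -0.23] 5.17 t 12.875
```

Emit:
{"fn": "step_arm", "kwargs": {"commands": [{"dx": -0.0025, "dy": 0, "dz": 0, "roll": 0, "fingers": 1}, {"dx": -0.005, "dy": 0, "dz": 0, "roll": 0, "fingers": 1}, {"dx": -0.0075, "dy": 0, "dz": 0, "roll": 0, "fingers": 1}, {"dx": -0.01, "dy": 0, "dz": 0, "roll": 0, "fingers": 1}, {"dx": -0.0125, "dy": 0, "dz": 0, "roll": 0, "fingers": 1}]}}

```text
time: 13.5
tool_pos: [0.4873, -0.2432, 0.0127]
tcp_rot: [0.284, -3.128, -0.0]
wrist_force: [-1.9, 0.1, 1.0]
width: 0.002
grip_force: 1.4
```

Emit:
{"fn": "step_arm", "kwargs": {"commands": [{"dx": -0.0025, "dy": 0, "dz": 0, "roll": 0, "fingers": 1}, {"dx": -0.005, "dy": 0, "dz": 0, "roll": 0, "fingers": 1}, {"dx": -0.0075, "dy": 0, "dz": 0, "roll": 0, "fingers": 1}, {"dx": -0.01, "dy": 0, "dz": 0, "roll": 0, "fingers": 1}, {"dx": -0.0125, "dy": 0, "dz": 0, "roll": 0, "fingers": 1}]}}

```text
time: 14.12
tool_pos: [0.4998, -0.241, 0.0127]
tcp_rot: [0.284, -3.129, -0.0]
wrist_force: [-2.4, 0.5, -1.3]
width: 0.0
grip_force: 1.2
```

```bash
python3 -c "
from h import *
dock()"
```

```text
dock xy [-23.5   0.2] z 12.7 F [-2.3  0.9] -1.29 t 14.125
```

Emit:
{"fn": "step_arm", "kwargs": {"commands": [{"dx": -0.003, "dy": 0, "dz": 0, "roll": 0, "fingers": 1}, {"dx": -0.006, "dy": 0, "dz": 0, "roll": 0, "fingers": 1}, {"dx": -0.009, "dy": 0, "dz": 0, "roll": 0, "fingers": 1}, {"dx": -0.012, "dy": 0, "dz": 0, "roll": 0, "fingers": 1}, {"dx": -0.015, "dy": 0, "dz": 0, "roll": 0, "fingers": 1}, {"dx": -0.018, "dy": 0, "dz": 0, "roll": 0, "fingers": 1}]}}

```text
time: 14.88
tool_pos: [0.5175, -0.2378, 0.0128]
tcp_rot: [0.284, -3.129, 0.0]
wrist_force: [-2.8, -0.1, -0.4]
width: -0.001
grip_force: 1.2
```

Emit:
{"fn": "step_arm", "kwargs": {"commands": [{"dx": -0.003, "dy": 0, "dz": 0, "roll": 0, "fingers": 1}, {"dx": -0.006, "dy": 0, "dz": 0, "roll": 0, "fingers": 1}, {"dx": -0.009, "dy": 0, "dz": 0, "roll": 0, "fingers": 1}, {"dx": -0.012, "dy": 0, "dz": 0, "roll": 0, "fingers": 1}, {"dx": -0.015, "dy": 0, "dz": 0, "roll": 0, "fingers": 1}, {"dx": -0.018, "dy": 0, "dz": 0, "roll": 0, "fingers": 1}]}}

```text
time: 15.62
tool_pos: [0.5353, -0.2345, 0.0128]
tcp_rot: [-0.284, 3.129, -0.0]
wrist_force: [-2.0, -0.6, -0.9]
width: -0.003
grip_force: 1.2
```

Emit:
{"fn": "step_arm", "kwargs": {"commands": [{"dx": -0.003, "dy": 0, "dz": 0, "roll": 0, "fingers": 1}, {"dx": -0.006, "dy": 0, "dz": 0, "roll": 0, "fingers": 1}, {"dx": -0.009, "dy": 0, "dz": 0, "roll": 0, "fingers": 1}, {"dx": -0.012, "dy": 0, "dz": 0, "roll": 0, "fingers": 1}, {"dx": -0.015, "dy": 0, "dz": 0, "roll": 0, "fingers": 1}]}}

```text
time: 16.25
tool_pos: [0.5501, -0.2318, 0.0128]
tcp_rot: [-0.284, 3.129, -0.0]
wrist_force: [-2.7, -0.0, -0.3]
width: -0.003
grip_force: 1.4
```

```bash
python3 -c "
from h import *
dock()"
```

```text
dock xy [27.6  0.2] z 12.8 F [-2.65  0.46] -0.3 t 16.25
```

Emit:
{"fn": "step_arm", "kwargs": {"commands": [{"dx": -0.0015, "dy": 0, "dz": 0, "roll": 0, "fingers": 1}, {"dx": -0.003, "dy": 0, "dz": 0, "roll": 0, "fingers": 1}, {"dx": -0.0045, "dy": 0, "dz": 0, "roll": 0, "fingers": 1}, {"dx": -0.006, "dy": 0, "dz": 0, "roll": 0, "fingers": 1}]}}

```text
time: 16.75
tool_pos: [0.5557, -0.2308, 0.0128]
tcp_rot: [0.284, -3.129, -0.0]
wrist_force: [-2.4, -1.4, 2.0]
width: 0.001
grip_force: 1.8
```

Emit:
{"fn": "step_arm", "kwargs": {"commands": [{"dx": -0.0015, "dy": 0, "dz": 0, "roll": 0, "fingers": 1}, {"dx": -0.003, "dy": 0, "dz": 0, "roll": 0, "fingers": 1}, {"dx": -0.0045, "dy": 0, "dz": 0, "roll": 0, "fingers": 1}, {"dx": -0.006, "dy": 0, "dz": 0, "roll": 0, "fingers": 1}]}}

```text
time: 17.25
tool_pos: [0.5622, -0.2297, 0.013]
tcp_rot: [-0.284, 3.128, -0.0]
wrist_force: [-1.1, -0.1, 1.6]
width: 0.001
grip_force: 0.6
```

Emit:
{"fn": "step_arm", "kwargs": {"commands": [{"dx": -0.0015, "dy": 0, "dz": 0, "roll": 0, "fingers": 1}, {"dx": -0.003, "dy": 0, "dz": 0, "roll": 0, "fingers": 1}, {"dx": -0.0045, "dy": 0, "dz": 0, "roll": 0, "fingers": 1}, {"dx": -0.006, "dy": 0, "dz": 0, "roll": 0, "fingers": 1}]}}

```text
time: 17.75
tool_pos: [0.5676, -0.2286, 0.0128]
tcp_rot: [-0.284, 3.129, -0.0]
wrist_force: [-1.9, -0.2, 1.9]
width: 0.0
grip_force: 0.8
```

Emit:
{"fn": "step_arm", "kwargs": {"commands": [{"dx": -0.0015, "dy": 0, "dz": 0, "roll": 0, "fingers": 1}, {"dx": -0.003, "dy": 0, "dz": 0, "roll": 0, "fingers": 1}, {"dx": -0.0045, "dy": 0, "dz": 0, "roll": 0, "fingers": 1}, {"dx": -0.006, "dy": 0, "dz": 0, "roll": 0, "fingers": 1}]}}

```text
time: 18.25
tool_pos: [0.5735, -0.2275, 0.0128]
tcp_rot: [0.284, -3.129, 0.0]
wrist_force: [-1.1, -0.3, -0.3]
width: 0.001
grip_force: 0.8
```

Emit:
{"fn": "step_arm", "kwargs": {"commands": [{"dx": -0.0015, "dy": 0, "dz": 0, "roll": 0, "fingers": 1}, {"dx": -0.003, "dy": 0, "dz": 0, "roll": 0, "fingers": 1}, {"dx": -0.0045, "dy": 0, "dz": 0, "roll": 0, "fingers": 1}, {"dx": -0.006, "dy": 0, "dz": 0, "roll": 0, "fingers": 1}]}}

```text
time: 18.75
tool_pos: [0.5771, -0.2269, 0.0128]
tcp_rot: [0.285, -3.124, -0.0]
wrist_force: [-10.1, -3.5, 7.7]
width: -0.004
grip_force: 5.4
```

Emit:
{"fn": "step_arm", "kwargs": {"commands": [{"dx": 0, "dy": 0, "dz": 0, "roll": 0, "fingers": 1}]}}

```text
time: 18.88
tool_pos: [0.5772, -0.2269, 0.0128]
tcp_rot: [0.285, -3.124, -0.001]
wrist_force: [-8.9, -2.3, 6.2]
width: -0.001
grip_force: 4.5
```

```bash
python3 -c "
from h import *
dock()"
```

```text
dock xy [55.1  0.3] z 12.8 F [-9.16 -0.72] 6.17 t 18.875
```

Emit:
{"fn": "step_arm", "kwargs": {"commands": [{"dx": -0.0008, "dy": 0, "dz": 0, "roll": 0, "fingers": 1}, {"dx": -0.0015, "dy": 0, "dz": 0, "roll": 0, "fingers": 1}, {"dx": -0.0015, "dy": 0, "dz": 0, "roll": 0, "fingers": 1}]}}

```text
time: 19.25
tool_pos: [0.5777, -0.2268, 0.0128]
tcp_rot: [0.285, -3.122, -0.001]
wrist_force: [-12.1, -3.6, 8.7]
width: -0.003
grip_force: 6.0
```

Emit:
{"fn": "step_arm", "kwargs": {"commands": [{"dx": -0.0006, "dy": 0, "dz": 0, "roll": 0, "fingers": 1}, {"dx": -0.001, "dy": 0, "dz": 0, "roll": 0, "fingers": 1}, {"dx": -0.001, "dy": 0, "dz": 0, "roll": 0, "fingers": 1}, {"dx": -0.001, "dy": 0, "dz": 0, "roll": 0, "fingers": 1}, {"dx": -0.001, "dy": 0, "dz": 0, "roll": 0, "fingers": 1}, {"dx": -0.001, "dy": 0, "dz": 0, "roll": 0, "fingers": 1}, {"dx": -0.001, "dy": 0, "dz": 0, "roll": 0, "fingers": 1}]}}

```text
time: 20.12
tool_pos: [0.5781, -0.2267, 0.0128]
tcp_rot: [0.285, -3.121, -0.001]
wrist_force: [-12.9, -3.1, 10.9]
width: 0.001
grip_force: 6.8
```

```bash
python3 -c "
from h import *
dock()"
```

```text
dock xy [56.   0.3] z 12.8 F [-13.22  -0.72] 10.94 t 20.125
```

Emit:
{"fn": "step_arm", "kwargs": {"commands": [{"dx": 0.0012, "dy": 0, "dz": 0, "roll": 0, "fingers": 1}, {"dx": 0.0024, "dy": 0, "dz": 0, "roll": 0, "fingers": 1}, {"dx": 0.0036, "dy": 0, "dz": 0, "roll": 0, "fingers": 1}, {"dx": 0.0048, "dy": 0, "dz": 0, "roll": 0, "fingers": 1}, {"dx": 0.006, "dy": 0, "dz": 0, "roll": 0, "fingers": 1}, {"dx": 0.0072, "dy": 0, "dz": 0, "roll": 0, "fingers": 1}, {"dx": 0.0084, "dy": 0, "dz": 0, "roll": 0, "fingers": 1}, {"dx": 0.0096, "dy": 0, "dz": 0, "roll": 0, "fingers": 1}]}}

```text
time: 21.12
tool_pos: [0.5726, -0.2276, 0.0128]
tcp_rot: [-0.284, 3.128, 0.0]
wrist_force: [-0.4, -0.4, -0.4]
width: -0.002
grip_force: 0.0
```

```bash
python3 -c "
from h import *
dock()"
```

```text
dock xy [50.5  0.4] z 12.8 F [-0.44 -0.3 ] -0.35 t 21.125
```

Free of contact. Now I'll back off 2 mm more, then lift straight up.

Emit:
{"fn": "step_arm", "kwargs": {"commands": [{"dx": 0.002, "dy": 0, "dz": 0, "roll": 0, "fingers": 1}, {"dx": 0.002, "dy": 0, "dz": -0.01, "roll": 0, "fingers": 1}, {"dx": 0.002, "dy": 0, "dz": -0.025, "roll": 0, "fingers": 1}, {"dx": 0.002, "dy": 0, "dz": -0.05, "roll": 0, "fingers": 1}, {"dx": 0.002, "dy": 0, "dz": -0.1, "roll": 0, "fingers": 1}, {"dx": 0.002, "dy": 0, "dz": -0.15, "roll": 0, "fingers": 1}, {"dx": 0.03, "dy": 0, "dz": -0.18, "roll": 0, "fingers": 1}, {"dx": 0.03, "dy": 0, "dz": -0.18, "roll": 0, "fingers": 1}]}}

```text
time: 22.12
tool_pos: [0.5442, -0.2345, 0.1981]
tcp_rot: [-0.282, 3.122, -0.007]
wrist_force: [0.5, 0.3, 0.1]
width: 0.0
grip_force: 0.0
```

Run:
```python
from h import *
dock();w,_=read_camera("wrist");s,_=read_camera("side")
cv2.imwrite("pics/f.png",np.hstack([cv2.resize(w,(440,330)),cv2.resize(s[130:220,230:350],(360,330))]))
```

```text
dock xy [21.3 -1.3] z 198.1 F [0.55 0.18] 0.14 t 22.125
```

View pics/f.png

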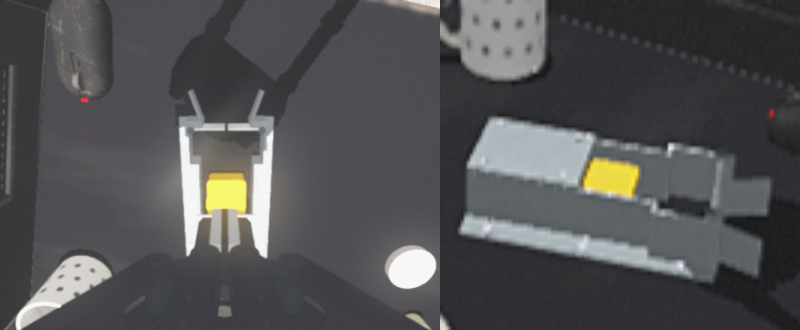

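Both leaves are shut in a straight line at (227,126). The box at (227,192) stands square in the lane with its front under the hood, and the hand is clear.

```bash
python3 -c "
from h import *
print(finish_job())"
```

```text
the job is handed in; nothing more can be done
None
```

I slid the box through the gate onto the buffer, leaned on it for about 0.75 s (9–13 N, estimated from the wrist force), and withdrew; both leaves are shut behind it, no bystanders were touched, and I handed the job in at about 22 s, with the result not yet reported.

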